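Index the jar carousel with its ratchet lever

TASK

Bring the jar with the orange lid round to the blue loading bay of the carousel, using the red-knobbed ratchet lever: swing the lever all the way back clockwise to its rear stop, where it runs free and the carousel stays put, then swing it anticlockwise so that it grips and carries the carousel round until the orange-lidded jar stands in line with the bay, and let go. Do not turn the carousel by hand or push its jars.

Things in the scene. Friction and masses are not known exactly. Their poses are not given: they have to be found in the camera images.
- lever (a joint): Lever angle about the upright axis, rad: 0 at the forward stop, growing as it swings back CLOCKWISE from above, 1.8 at the rear stop; both rigid. Clockwise it runs free. Anticlockwise, after at most 0.35 rad of slack, the pawl grips and carries the carousel with it. Starts near 0; one full stroke from the rear is enough. Lever and carousel stay where left; 1 to 3 N at the knob.
- knob (a point): Centre of the upright round red knob at the lever's outer end: 24 mm across, 56 mm tall, top 26 mm above this point, the dark steel arm (22 mm wide, 10 mm thick) 30 mm below it. Rigid with the lever, 125 mm from the carousel's axis, 162 mm above the table. Site x points outward along the lever, z up. Nothing stands higher than the arm within 120 mm of the knob's arc.
- carousel: Turntable on a fixed white stand (260 mm across): aluminium disc 232 mm across with six fixed amber jars, lids ending 98 mm above the table, round a grey hub with a crown of 18 steel ratchet teeth. Origin on its upright axis at table height, z up; x points to the orange-lidded jar. Turns without end, with stiff friction (0.2 N m).
- orange_jar (a point): Centre of the one jar with an orange lid (45 mm across, 62 mm tall, fixed in the carousel 85 mm from its axis); the other five lids are white, white, blue, black and green.
- bay (a point): Fixed point where the orange-lidded jar's centre must come: 85 mm from the carousel's axis, at jar height, in line with the blue tongue with white arrowhead (50 mm wide) that sticks out of the stand. Site x points from the axis out through the bay. At the start the jar lies 30 to 60 degrees clockwise of it, seen from above.

How it is judged (in metres and radians):
On the way:
1. the lever has been swung back clockwise to within 0.25 rad of its rear stop, while the orange-lidded jar has stayed within 15 mm of its starting place (value of joint lever above 1.55 rad and distance of orange_jar from where it was at the start of the episode below 0.015 m), for 0.1 s.
At the end, for the whole second after the job is handed in: The centre of the orange-lidded jar is within 16 mm of the bay point (about 11 degrees), and the carousel is at rest (horizontal distance between orange_jar and bay below 0.016 m and angular speed of carousel below 0.05 rad/s); the robot touches nothing.
It fails at once if the robot pushes the carousel or its jars directly, with more than 2 N (contact force between any of the fingers, the arm and carousel above 2 N).
It also fails if it takes over 45 s, if anything falls off the work surface, if the arm or the gripper's body presses on something with over 40 N, if the wrist force passes 120 N, or if a joint passes its speed limit or range.

ROBOT

A 6-joint arm with a two-finger parallel gripper is mounted at the origin on the work surface. World frame = base frame: x ahead of the robot, y to its left, z up, the work surface at z = 0. Lengths are in mm, angles in degrees, forces in N, time in s.
With the tool pointing down it reaches from about 350 to 850 mm from the base axis. Payload 8.1 kg.
Tool frame: the origin (TCP) lies midway between the tips of the shut fingers; the grasp point (between the pads) lies 19 mm behind it; z points along the fingers, y is the line along which they close (so a half turn about z gives the same grasp; the last joint's range is limited). The gripper opens to 85 mm and grips with 20 to 120 N. Pads are 22 mm wide; open, the fingers measure 114 mm over their backs; the gripper's body (76 mm by 85 mm) begins 54 mm behind the grasp point. The pads swing forward as they close: fully open they stand 13 mm farther back than shut.
Start: joints at [-73.648, 7.471, 85.268, -0, 87.261, -4.893], TCP at [217.437, -559.22, 231.292] pointing down, gripper open.
Joint ranges: [-169.43, 169.43], [-51.17, 129.36], [1.28, 143.12], [-76.62, 256.62], [0, 156.53], [-152.29, 152.29]. Speed limits (degrees/s): [136.94, 136.94, 159.86, 180, 180, 180].

INTERFACE

Orientations are given as [roll, pitch, yaw] about the fixed x, y, z axes, in that order (R = Rz(yaw) Ry(pitch) Rx(roll)).
In Python, from bench import r gives the robot as it stands.
- The arm moves only by the tool step_arm, never from a script. Its arguments are lists of equal length, an entry for each row: "delta_pos": the shift along the world's x, y, z in units of 200 mm (1.0 is 200 mm), a list of three; "spin": the turn about the world's z in units of 180 degrees (1.0 is 180 degrees). In form: {"delta_pos": [[dx, dy, dz], ...], "spin": [spin, ...]}. A call has 1 to 8 rows; each row shifts and turns the commanded pose from where the row before left it; what a row does not reach is not made up. A row lasts 1/8 s, in which the tool goes at most 62.5 mm and 10.7 degrees, less where a joint would pass 70% of its speed; a pose out of reach is approached as far as the arm can. A call with a number of a shift or a turn outside -1 to 1 is refused whole. A call with a gripper value outside its range is refused whole. "gripper" is the opening, from -1 (shut) to 1 (fully open), set as the call begins (left out, the last holds). The fingers move at their own pace and stop on an object; "squeeze" is the grip in N (left out, the last holds). Time passes only in rows, so rows that do not move let the fingers close. It gives the time, the measured TCP pose, the force, the opening and the grip force at its end, in the units of the state.
- r.sense(): the state, without advancing time (a new reading comes with each control period).
- r.snapshot(name): name is "side" or "top" or "wrist"; returns a dict with "pixels" (384x512x3 uint8, blue, green, red), "fx", "fy", "cx", "cy" (pixels), "camera_from_world" (4x4, takes a point from world to camera coordinates). Camera axes: x right, y up, looking along -z (the intrinsics and any distortion apply to the point x, -y, -z); pixel columns grow to the right and rows downward; lengths in mm; the calibration is good to about 2 mm. A picture is of the moment at which its call begins. There is no depth.
- r.hand_in(): hands the job in; it is judged then, once.
The state is a dict: "time": time; "joint_pos": joint angles; "qd": joint speeds; "joint_efforts": joint torques, N m; "tool_pos": TCP position; "tcp_rot": TCP orientation; "ft_force": force on the tool from outside, world axes, zero at the start; "wrist_torque": the same for the moment, N m; "finger_gap": finger opening in mm; "grip_force": force on a finger pad.
Only numpy, scipy, OpenCV 4.12 (cv2) and the standard library are available. Lean on these libraries where they do the work, as an engineer would, in place of code of your own. Each camera call takes 0.05 s, during which the arm holds its last target. There are 200 camera calls.

## Working session

There is one attempt and no reset: what is moved stays moved. The work goes in short steps, Python scripts to look and compute and a tool call to move; the robot and the scene stay as the last step left them, time stands still between calls to the robot, and variables do not carry over. Pictures are saved under pics/ and viewed, at most 10 in all, crops included, and the job is handed in when it is done.

Besides the shell and the picture viewer there is one more tool, called after "Request:" by a JSON object that holds its "op" and its "data", one argument or row to a line. step_arm: Moves the arm, as the interface text tells. Shifts and turns lie within -1 to 1; 1 stands for 200 mm of shift or 180 degrees of turn. Its arguments: {"type":"object","properties":{"delta_pos":{"type":"array","items":{"type":"array","items":{"type":"number","minimum":-1,"maximum":1}}},"spin":{"type":"array","items":{"type":"number","minimum":-1,"maximum":1}},"gripper":{"type":"number"},"squeeze":{"type":"number"}},"required":["delta_pos","spin"]}

```bash
mkdir -p pics; cat > h.py <<'E'
import numpy as np, cv2
from bench import r
def snap(n,f=None):
    s=r.snapshot(n)
    s['pixels']=np.array(s['pixels'],dtype=np.uint8)
    if f: cv2.imwrite('pics/'+f,s['pixels'])
    return s
def ray(s,u,v):
    T=np.array(s['camera_from_world']);R=T[:3,:3];t=T[:3,3]
    d=R.T@np.array([(u-s['cx'])/s['fx'],-(v-s['cy'])/s['fy'],-1]);c=-R.T@t
    return c,d/np.linalg.norm(d)
def onz(s,u,v,z):
    c,d=ray(s,u,v);return c+d*(z-c[2])/d[2]
def tri(rs):
    A=sum(np.eye(3)-np.outer(d,d) for c,d in rs);b=sum((np.eye(3)-np.outer(d,d))@c for c,d in rs)
    return np.linalg.solve(A,b)
E
python3 - <<'E'
from h import *
a=snap('top','t1.png');b=snap('side','s1.png')
cv2.imwrite('pics/both.png',cv2.resize(np.vstack([a['pixels'],b['pixels']]),(400,600)))
for s in(a,b):print({k:v for k,v in s.items() if k!='pixels'})
E
```

```text
{'fx': 373.34254813971177, 'fy': 373.34254813971177, 'cx': 251.82737364914576, 'cy': 190.9693358808833, 'camera_from_world': array([[-2.32728659e-02, -9.98473682e-01, -5.00867160e-02,
         3.21121586e+01],
       [ 9.99354840e-01, -2.46057849e-02,  2.61621772e-02,
        -5.81632619e+02],
       [-2.73546684e-02, -4.94455332e-02,  9.98402154e-01,
        -7.75324960e+02],
       [ 0.00000000e+00,  0.00000000e+00,  0.00000000e+00,
         1.00000000e+00]])}
{'fx': 493.1809313768543, 'fy': 493.1809313768543, 'cx': 260.73219610457704, 'cy': 194.70357846980897, 'camera_from_world': array([[-7.94889881e-01, -6.06468227e-01, -1.86109276e-02,
         4.76390712e+02],
       [ 2.94024836e-01, -4.11842845e-01,  8.62516589e-01,
        -2.67070296e+02],
       [-5.30753684e-01,  6.80133634e-01,  5.05686431e-01,
        -5.06689735e+02],
       [ 0.00000000e+00,  0.00000000e+00,  0.00000000e+00,
         1.00000000e+00]])}
```

View pics/t1.png

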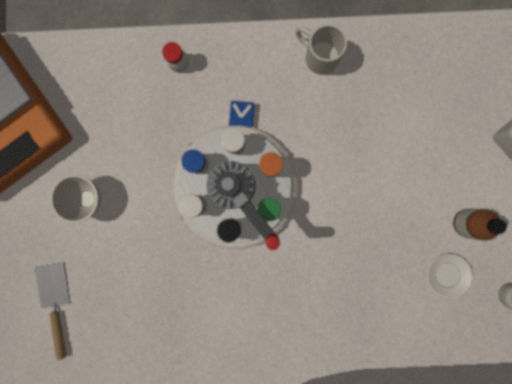

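View pics/s1.png

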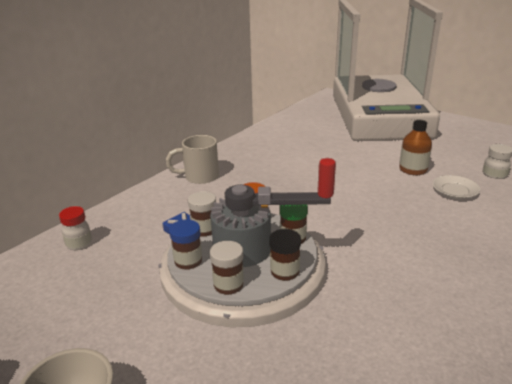

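The top view shows the hub near (231,184), red knob (273,242), orange lid (271,164), blue tongue (241,113). The side view shows the knob at (327,178) and the orange lid at (256,192), partly hidden behind the lever.

```bash
cat >> h.py <<'E'
def blob(s,name,near,rad):
    h=cv2.cvtColor(s['pixels'],cv2.COLOR_BGR2HSV).astype(int);H,S,V=h[...,0],h[...,1],h[...,2]
    m={'red':((H<5)|(H>172))&(S>170)&(V>70),'orange':(H>=5)&(H<=14)&(S>150)&(V>120),
       'blue':(H>100)&(H<130)&(S>120),'green':(H>55)&(H<90)&(S>120),'black':V<45,'white':(V>165)&(S<60)}[name]
    v,u=np.nonzero(m);k=np.hypot(u-near[0],v-near[1])<rad
    u,v=u[k],v[k]
    return u.mean(),v.mean(),len(u),(u.min(),u.max(),v.min(),v.max())
E
python3 - <<'E'
from h import *
a=snap('top');b=snap('side')
kt=blob(a,'red',(273,242),12);ks=blob(b,'red',(327,178),30);print('knob',kt,ks,tri([ray(a,*kt[:2]),ray(b,*ks[:2])]))
print('knobtop z188',onz(a,*kt[:2],188))
L={}
for n,c,p in[('orange','orange',(271,164)),('green','green',(270,209)),('black','black',(229,230)),('blue','blue',(193,161))]:
    q=blob(a,c,p,15);L[n]=onz(a,*q[:2],98);print(n,q,L[n])
# green in side for height check
for n,c,p in[('green','green',(294,210)),('blue','blue',(185,231))]:
    q=blob(b,c,p,18);pt=blob(a,c,(270,209) if n=='green' else (193,161),15);print(n,q[:3],tri([ray(a,*pt[:2]),ray(b,*q[:2])]))
from scipy.optimize import least_squares
# hexagon order clockwise in image; orange 0, green -60...
ang={'orange':0,'green':-60,'black':-120,'blue':120}
def f(x):
    return np.concatenate([L[n][:2]-x[:2]-85*np.array([np.cos(x[2]+np.radians(ang[n])),np.sin(x[2]+np.radians(ang[n]))]) for n in L])
s=least_squares(f,[*np.mean([L['orange'],L['black']],0)[:2],-0.5]);x=s.x;print('axis',x,np.degrees(x[2]),s.fun.round(1))
t=blob(a,'blue',(241,113),20);print('tongue',t)
for z in(0,15,25):
    P=onz(a,*t[:2],z);d=P[:2]-x[:2];print(z,P,np.hypot(*d),np.degrees(np.arctan2(d[1],d[0])))
k=onz(a,*kt[:2],188)[:2]-x[:2];print('lever',np.hypot(*k),np.degrees(np.arctan2(k[1],k[0])))
cv2.imwrite('pics/c.png',cv2.resize(a['pixels'][80:260,160:320],None,fx=3.3,fy=3.3,interpolation=cv2.INTER_CUBIC))
E
```

```text
knob (np.float64(272.0169491525424), np.float64(241.29661016949152), 118, (np.int64(267), np.int64(277), np.int64(235), np.int64(248))) (np.float64(325.35267857142856), np.float64(176.95982142857142), 448, (np.int64(319), np.int64(334), np.int64(159), np.int64(197))) [493.86431855 -20.61205155 160.79666779]
knobtop z188 [495.6107616  -21.32463975 188.        ]
orange (np.float64(270.7074468085106), np.float64(163.99202127659575), 376, (np.int64(260), np.int64(281), np.int64(153), np.int64(175))) [629.03670355 -22.54453031  98.        ]
green (np.float64(269.9227941176471), np.float64(208.18382352941177), 272, (np.int64(259), np.int64(279), np.int64(199), np.int64(218))) [547.06775959 -19.07353879  98.        ]
black (np.float64(229.03757225433526), np.float64(229.86705202312137), 346, (np.int64(219), np.int64(239), np.int64(220), np.int64(240))) [508.48747793  57.83685558  98.        ]
blue (np.float64(193.22888283378745), np.float64(160.89373297002726), 367, (np.int64(183), np.int64(204), np.int64(151), np.int64(171))) [638.96891326 122.54960456  98.        ]
green (np.float64(291.9032258064516), np.float64(217.48387096774192), 31) [547.91221709 -18.10300009  72.82078858]
blue (np.float64(182.7677304964539), np.float64(229.59929078014184), 564) [641.26715311 125.23857772  91.82688968]
axis [592.59640272  52.42702477  -1.10701645] -63.427370507890174 [-1.6  1.   1.3 -0.6  0.7  0.3 -0.5 -0.8]
tongue (np.float64(241.54545454545453), np.float64(115.34796238244515), 319, (np.int64(230), np.int64(253), np.int64(102), np.int64(125)))
0 [744.55638751  36.80398802   0.        ] 152.76097753189728 -5.869966915534429
15 [741.07128555  35.71558416  15.        ] 149.41239265391783 -6.421841498042628
25 [738.74788424  34.98998159  25.        ] 147.18799551983392 -6.803685234163967
lever 121.84220369846523 -142.7492254355343
```

View pics/c.png

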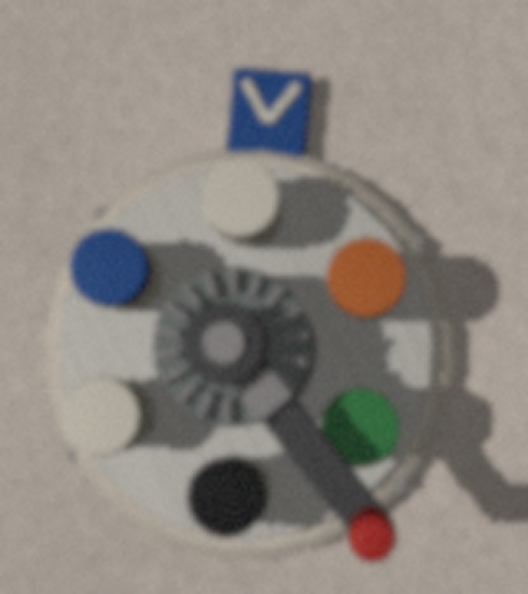

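The crop confirms the layout: orange lid (crop (367,278)), tongue (270,112), knob (371,535). The axis is about (592.6, 52.4), orange is at -63°, the bay at -6° and the lever at -143°. The carousel has to turn about +57°.

```bash
python3 -c "
from bench import r
s=r.sense();print(s['tool_pos'],s['tcp_rot'],s['time'],s['finger_gap'])"
```

```text
[ 217.3462693  -558.86738262  230.6284253 ] [-1.79930658e+02 -6.77275312e-03  2.12490763e+01] 0.2 85.56674680137554
```

Request:
{"op": "step_arm", "data": {
  "delta_pos": [
    [0.115,0.224,0],
    [0.115,0.224,0],
    [0.115,0.224,0],
    [0.115,0.224,0],
    [0.115,0.224,0],
    [0.115,0.224,0],
    [0.115,0.224,0],
    [0.115,0.224,0]
  ],
  "spin": [0.011,0.011,0.011,0.011,0.011,0.011,0.011,0.012]
}}

```text
time: 1.2
tool_pos: [401.9, -199.3, 231.3]
tcp_rot: [180.0, -0.0, 37.3]
ft_force: [0.4, -0.9, -0.5]
finger_gap: 85.5
grip_force: 0.0
```

Request:
{"op": "step_arm", "data": {
  "delta_pos": [
    [0.115,0.224,0],
    [0.115,0.224,0],
    [0.115,0.224,0],
    [0.12,0.224,0],
    [0,0,0],
    [0,0,0]
  ],
  "spin": [0,0,0,0,0,0]
}}

```text
time: 1.95
tool_pos: [494.1, -21.7, 231.0]
tcp_rot: [-180.0, 0.0, 37.3]
ft_force: [-0.8, -0.8, 0.1]
finger_gap: 85.5
grip_force: 0.0
```

```bash
python3 - <<'E'
from h import *
s=r.sense();print(s['tool_pos'],s['tcp_rot'],s['time'])
w=snap('wrist','w1.png')
from collections import Counter
h=cv2.cvtColor(w['pixels'],cv2.COLOR_BGR2HSV).astype(int)
m=(((h[...,0]<5)|(h[...,0]>172))&(h[...,1]>170)&(h[...,2]>70)).astype(np.uint8)
n,l,st,c=cv2.connectedComponentsWithStats(m)
for i in range(1,n):
    if st[i,4]>100: print(st[i],c[i],onz(w,*c[i],188),onz(w,*c[i],162))
T=np.array(w['camera_from_world']);print(-T[:3,:3].T@T[:3,3])
E
```

```text
[494.14009225 -21.67131778 230.99221787] [-1.79986782e+02  4.83998799e-02  3.73146901e+01] 1.95
[ 233  182   39   59 1724] [251.47563805 212.02552204] [498.80953793 -16.52962387 188.        ] [490.42347572 -22.78679918 162.        ]
[558.81563627  28.24331816 374.04185351]
```

View pics/w1.png

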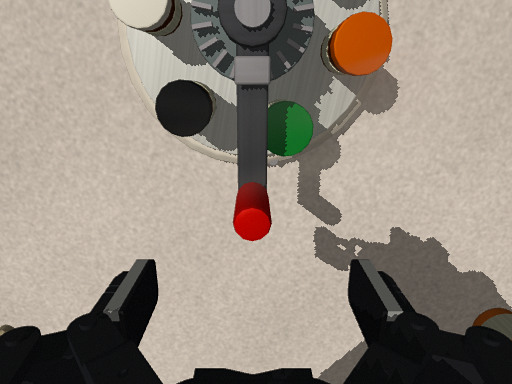

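The wrist view shows the knob's top at (252,223), centred between the fingers (gap middle about column 253), with the lever pointing straight up the picture.

```bash
python3 - <<'E'
from h import *
w=snap('wrist')
print(onz(w,252,222.5,188),w['fx'])
for n,c in (('orange',(361,43)),('green',(293,128)),('black',(184,108))): 
  print(n,onz(w,*c,98))
E
```

```text
[493.48260606 -21.45778758 188.        ] 335.59975840478944
orange [628.9535534  -21.63249362  98.        ]
green [548.88050476 -21.15485735  98.        ]
black [508.39515444  58.32934744  98.        ]
```

Request:
{"op": "step_arm", "data": {
  "delta_pos": [
    [0,0,-0.135],
    [0,0,-0.135],
    [0,0,-0.135],
    [0,0,0],
    [0,0,0]
  ],
  "spin": [0,0,0,0,0]
}}

```text
time: 2.68
tool_pos: [494.8, -22.4, 151.5]
tcp_rot: [180.0, -0.0, 37.2]
ft_force: [0.3, 0.3, -0.9]
finger_gap: 85.5
grip_force: 0.0
```

Request:
{"op": "step_arm", "data": {
  "delta_pos": [
    [0,0,0],
    [0,0,0],
    [0,0,0],
    [0,0,0],
    [0,0,0],
    [0,0,0]
  ],
  "spin": [0,0,0,0,0,0],
  "gripper": -0.28,
  "squeeze": 20
}}

```text
time: 3.42
tool_pos: [494.4, -21.6, 150.3]
tcp_rot: [-180.0, 0.0, 37.3]
ft_force: [0.4, 1.2, -0.6]
finger_gap: 30.7
grip_force: 0.0
```

```bash
python3 - <<'E'
import numpy as np
A=np.array([592.6,52.4]);R=124.5
p0=np.array([494.1,-21.7]);f0=-142.7
for k in range(1,18):
    f=f0-6*k;p=A+R*np.array([np.cos(np.radians(f)),np.sin(np.radians(f))])
    print(k,f,p.round(1),((p-p0)/200).round(3));p0=p
E
```

```text
1 -148.7 [486.2 -12.3] [-0.039  0.047]
2 -154.7 [480.   -0.8] [-0.031  0.057]
3 -160.7 [475.1  11.3] [-0.025  0.06 ]
4 -166.7 [471.4  23.8] [-0.018  0.063]
5 -172.7 [469.1  36.6] [-0.012  0.064]
6 -178.7 [468.1  49.6] [-0.005  0.065]
7 -184.7 [468.5  62.6] [0.002 0.065]
8 -190.7 [470.3  75.5] [0.009 0.065]
9 -196.7 [473.4  88.2] [0.015 0.063]
10 -202.7 [477.7 100.4] [0.022 0.061]
11 -208.7 [483.4 112.2] [0.028 0.059]
12 -214.7 [490.2 123.3] [0.034 0.055]
13 -220.7 [498.2 133.6] [0.04  0.052]
14 -226.7 [507.2 143. ] [0.045 0.047]
15 -232.7 [517.2 151.4] [0.05  0.042]
16 -238.7 [527.9 158.8] [0.054 0.037]
17 -244.7 [539.4 165. ] [0.057 0.031]
```

Request:
{"op": "step_arm", "data": {
  "delta_pos": [
    [-0.039,0.047,0],
    [-0.031,0.057,0],
    [-0.025,0.06,0],
    [-0.018,0.063,0],
    [-0.012,0.064,0],
    [-0.005,0.065,0],
    [0.002,0.065,0],
    [0.009,0.065,0]
  ],
  "spin": [-0.033,-0.033,-0.033,-0.034,-0.033,-0.033,-0.033,-0.034]
}}

```text
time: 4.42
tool_pos: [470.5, 75.8, 150.2]
tcp_rot: [180.0, 0.0, -10.8]
ft_force: [0.5, -1.5, 0.0]
finger_gap: 30.6
grip_force: 0.6
```

Request:
{"op": "step_arm", "data": {
  "delta_pos": [
    [0.015,0.063,0],
    [0.022,0.061,0],
    [0.028,0.059,0],
    [0.034,0.055,0],
    [0.04,0.052,0],
    [0.045,0.047,0],
    [0.05,0.042,0]
  ],
  "spin": [-0.033,-0.033,-0.034,-0.033,-0.033,-0.034,-0.033]
}}

```text
time: 5.3
tool_pos: [518.0, 147.5, 150.0]
tcp_rot: [-179.9, 0.3, -52.2]
ft_force: [-1.5, -0.0, 0.0]
finger_gap: 30.5
grip_force: 0.6
```

Request:
{"op": "step_arm", "data": {
  "delta_pos": [
    [0.054,0.037,0],
    [0,0,0]
  ],
  "spin": [-0.033,0]
}}

```text
time: 5.55
tool_pos: [532.5, 128.3, 149.0]
tcp_rot: [-178.9, 1.9, -56.0]
ft_force: [-0.2, 0.3, -0.9]
finger_gap: 30.9
grip_force: 0.0
```

```bash
cat > look.py <<'E'
from h import *
A=np.array([592.6,52.4])
def go(name):
    a=snap('top',name);b=snap('side')
    h=cv2.cvtColor(a['pixels'],cv2.COLOR_BGR2HSV).astype(int)
    m=((h[...,0]>=5)&(h[...,0]<=14)&(h[...,1]>150)&(h[...,2]>90)).astype(np.uint8)
    n,l,st,c=cv2.connectedComponentsWithStats(m)
    for i in range(1,n):
        P=onz(a,*c[i],98)[:2]-A
        if st[i,4]>60 and np.hypot(*P)<110: print('orange',st[i],c[i].round(1),np.hypot(*P),np.degrees(np.arctan2(P[1],P[0])))
    s=r.sense();p=s['tool_pos'][:2]-A;print('tcp',np.hypot(*p),np.degrees(np.arctan2(p[1],p[0])),s['time'],s['ft_force'])
    cv2.imwrite('pics/'+name,np.hstack([a['pixels'][60:300,120:360],b['pixels'][100:340,120:420]]))
import sys;go(sys.argv[1])
E
python3 look.py l1.png
```

```text
orange [260 154  22  21 371] [270.7 163.9] 83.41045521581061 -64.00232878150993
tcp 98.05094721625422 128.343466516296 5.65 [-0.13815571  0.18515186 -0.72494403]
```

View pics/l1.png

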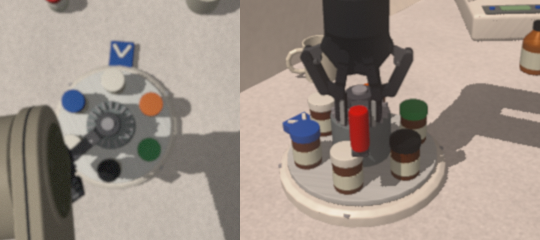

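The tool left the commanded arc, slid inward and lost the knob, which now stands outside the fingers. The carousel hasn't moved. I'll check the joints.

```bash
python3 - <<'E'
from h import *
s=r.sense()
for k in('joint_pos','qd','joint_efforts','tool_pos','tcp_rot'):print(k,np.round(s[k],2))
b=snap('side');t=snap('top')
k=blob(b,'red',(120+239,100+130),40);print(k,onz(b,*k[:2],162), onz(b,*k[:2],162)[:2]-[592.6,52.4])
E
```

```text
joint_pos [  6.82   2.18  99.61   2.26  78.19 152.24]
qd [ 0.83 -0.41  0.19  0.03  0.02  0.03]
joint_efforts [ -0.67 -50.   -48.47   0.23  -0.06  -0.  ]
tool_pos [531.77 129.3  149.05]
tcp_rot [-178.96    1.95  -55.87]h.py:23: RuntimeWarning: Mean of empty slice.
  return u.mean(),v.mean(),len(u),(u.min(),u.max(),v.min(),v.max())
  ret = ret.dtype.type(ret / rcount)
Traceback (most recent call last):
  File "h.py", line 23, in blob
    return u.mean(),v.mean(),len(u),(u.min(),u.max(),v.min(),v.max())
                                     ~~~~~^^
ValueError: zero-size array to reduction operation minimum which has no identity
```

Joint 6 reached its limit, because yaw −56° needs about 162°. I'll rise clear, turn the hand half a turn so the same grasp sits mid-range, and take hold of the knob again.

Request:
{"op": "step_arm", "data": {
  "delta_pos": [
    [0,0,0.15],
    [0,0,0.15],
    [0,0,0.15],
    [0,0,0],
    [0,0,0],
    [0,0,0],
    [0,0,0],
    [0,0,0]
  ],
  "spin": [0,0,0.055,0.055,0.055,0.055,0.055,0.055],
  "gripper": 1
}}

```text
time: 6.75
tool_pos: [531.7, 129.0, 239.2]
tcp_rot: [-178.9, 2.0, 4.0]
ft_force: [0.0, -0.4, 0.8]
finger_gap: 85.5
grip_force: 0.0
```

Request:
{"op": "step_arm", "data": {
  "delta_pos": [
    [0,0,0],
    [0,0,0],
    [0,0,0],
    [0,0,0],
    [0,0,0],
    [0,0,0],
    [0,0,0],
    [0,0,0]
  ],
  "spin": [0.055,0.055,0.055,0.055,0.055,0.055,0.055,0.055]
}}

```text
time: 7.75
tool_pos: [531.7, 129.0, 239.2]
tcp_rot: [-178.9, 2.0, 83.2]
ft_force: [-0.6, -0.0, 0.1]
finger_gap: 85.5
grip_force: 0.0
```

Request:
{"op": "step_arm", "data": {
  "delta_pos": [
    [0,0,0],
    [0,0,0],
    [0,0,0],
    [0,0,0],
    [0,0,0],
    [0,0,0]
  ],
  "spin": [0.055,0.055,0.055,0.055,0,0]
}}

```text
time: 8.5
tool_pos: [531.9, 128.7, 239.3]
tcp_rot: [-178.9, 2.0, 122.2]
ft_force: [-0.5, 0.7, 0.2]
finger_gap: 85.4
grip_force: 0.0
```

```bash
python3 - <<'E'
from h import *
s=r.sense();print(s['tool_pos'],s['tcp_rot'],s['joint_pos'],s['time'])
w=snap('wrist','w2.png')
b=snap('side')
for q,z in((w,188),(b,162)):
    h=cv2.cvtColor(q['pixels'],cv2.COLOR_BGR2HSV).astype(int)
    m=(((h[...,0]<5)|(h[...,0]>172))&(h[...,1]>170)&(h[...,2]>70)).astype(np.uint8)
    n,l,st,c=cv2.connectedComponentsWithStats(m)
    for i in range(1,n):
        if st[i,4]>100: print(st[i],c[i],onz(q,*c[i],z))
E
```

```text
[531.89973454 128.72366408 239.25306693] [-178.89904164    2.00491264  122.24648716] [  9.7561324   -0.45286962  92.71818227  -2.27482942  87.98699606
 -22.38616648] 8.5
[ 229  138   38   52 1591] [248.49151477 164.03582652] [509.63832316 155.23156238 188.        ]
[ 60 207  23  19 326] [ 70.53680982 215.23006135] [703.07755829 255.79882021 162.        ]
[229 206  20  46 781] [238.61587708 228.07170294] [511.83223038 153.47096802 162.        ]
```

View pics/w2.png

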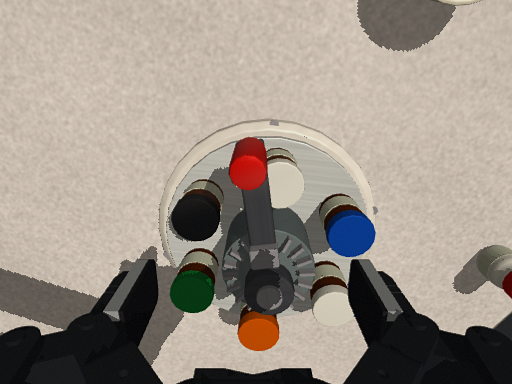

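The wrist view shows the knob's top at (248,172) with the lever running down to the hub at (268,290). The orange lid is still opposite at (259,328).

```bash
python3 - <<'E'
from h import *
w=snap('wrist')
P=onz(w,248,172,188);print(P,np.hypot(*(P[:2]-[592.6,52.4])),np.degrees(np.arctan2(P[1]-52.4,P[0]-592.6)))
b=snap('side');P=tri([ray(w,248,164),ray(b,238.6,228.1)]);print(P)
A=np.array([592.6,52.4]);R=124.5
f0=129;p0=A+R*np.array([np.cos(np.radians(f0)),np.sin(np.radians(f0))]);print(p0)
for f in(125,121,118,116,114.5):
    p=A+R*np.array([np.cos(np.radians(f)),np.sin(np.radians(f))]);print(f,p,((p-p0)/200).round(3));p0=p
E
```

```text
[512.06874928 150.73864147 188.        ] 127.1053529478877 129.3146525853885
[514.13734426 148.52714856 158.61628293]
[514.24961131 149.1546722 ]
125 [521.18973367 154.38442951] [0.035 0.026]
121 [528.47775967 159.11732894] [0.036 0.024]
118 [534.15079043 162.32697531] [0.028 0.016]
116 [538.02279222 164.29985876] [0.019 0.01 ]
114.5 [540.97069129 165.69017822] [0.015 0.007]
```

Request:
{"op": "step_arm", "data": {
  "delta_pos": [
    [-0.089,0.103,0],
    [0,0,0],
    [0,0,-0.15],
    [0,0,-0.15],
    [0,0,-0.145],
    [0,0,0],
    [0,0,0]
  ],
  "spin": [0.038,0,0,0,0,0,0]
}}

```text
time: 9.57
tool_pos: [515.1, 148.9, 151.4]
tcp_rot: [-179.0, 2.0, 129.2]
ft_force: [0.3, 0.6, 0.3]
finger_gap: 85.2
grip_force: 0.0
```

Request:
{"op": "step_arm", "data": {
  "delta_pos": [
    [0,0,0],
    [0,0,0],
    [0,0,0],
    [0,0,0],
    [0,0,0],
    [0,0,0]
  ],
  "spin": [0,0,0,0,0,0],
  "gripper": -0.28
}}

```text
time: 10.32
tool_pos: [514.3, 149.0, 150.1]
tcp_rot: [-178.9, 2.0, 129.3]
ft_force: [0.3, 0.7, -0.8]
finger_gap: 30.7
grip_force: 0.0
```

Request:
{"op": "step_arm", "data": {
  "delta_pos": [
    [0.035,0.026,0],
    [0.036,0.024,0],
    [0.028,0.016,0],
    [0,0,0]
  ],
  "spin": [-0.022,-0.022,-0.017,0]
}}

```text
time: 10.82
tool_pos: [530.9, 160.0, 149.6]
tcp_rot: [-178.3, 2.0, 118.2]
ft_force: [-19.6, -10.7, 13.4]
finger_gap: 30.9
grip_force: 11.5
```

```bash
python3 look.py l2.png; python3 - <<'E'
from h import *
w=snap('wrist','w3.png');b=snap('side')
h=cv2.cvtColor(w['pixels'],cv2.COLOR_BGR2HSV).astype(int)
print(r.sense()['joint_pos'])
p=cv2.resize(w['pixels'],None,fx=.6,fy=.6);q=cv2.imread('pics/l2.png');q=cv2.resize(q,(p.shape[1]*2,p.shape[0]*2))[:,:]
cv2.imwrite('pics/m3.png',cv2.resize(np.hstack([w['pixels'],b['pixels']]),(800,300)))
E
```

```text
orange [260 153  22  22 373] [270.7 163.9] 83.44591804633235 -64.00404696996291
tcp 124.08976190166733 119.83172830388955 10.925 [-19.00069659 -11.43937195  11.60171229]
[ 13.03573599   4.69326182  96.92405116  -2.40034048  79.41851404
 -14.74643848]
```

View pics/m3.png

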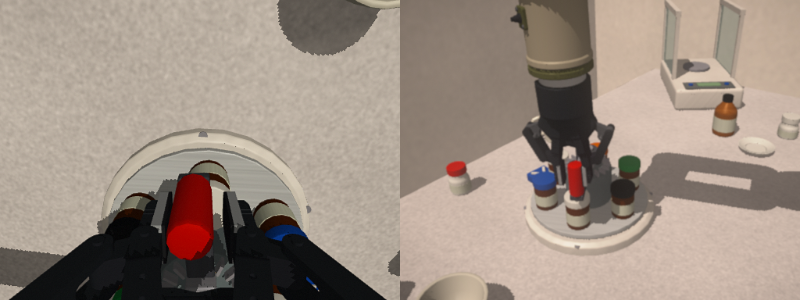

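The force of about 22 N against the motion, with the jar unmoved, means the lever is on its rear stop. Next I'll work out the stroke back.

```bash
python3 - <<'E'
import numpy as np
A=np.array([592.6,52.4]);R=124.5
P=lambda f:A+R*np.array([np.cos(np.radians(f)),np.sin(np.radians(f))])
for f in range(118,208,5): print(f,P(f).round(1),((P(f+5)-P(f))/200).round(3))
E
```

```text
118 [534.2 162.3] [-0.047 -0.028]
123 [524.8 156.8] [-0.044 -0.032]
128 [516.  150.5] [-0.041 -0.035]
133 [507.7 143.5] [-0.038 -0.039]
138 [500.1 135.7] [-0.035 -0.042]
143 [493.2 127.3] [-0.031 -0.045]
148 [487.  118.4] [-0.027 -0.047]
153 [481.7 108.9] [-0.023 -0.049]
158 [477.2  99. ] [-0.018 -0.051]
163 [473.5  88.8] [-0.014 -0.053]
168 [470.8  78.3] [-0.009 -0.054]
173 [469.   67.6] [-0.004 -0.054]
178 [468.2  56.7] [ 0.    -0.054]
183 [468.3  45.9] [ 0.005 -0.054]
188 [469.3  35.1] [ 0.01  -0.053]
193 [471.3  24.4] [ 0.015 -0.052]
198 [474.2  13.9] [ 0.019 -0.051]
203 [478.    3.8] [ 0.023 -0.049]
```

Request:
{"op": "step_arm", "data": {
  "delta_pos": [
    [-0.047,-0.028,0],
    [-0.044,-0.032,0],
    [-0.041,-0.035,0],
    [-0.038,-0.039,0],
    [-0.035,-0.042,0],
    [-0.031,-0.045,0],
    [0,0,0]
  ],
  "spin": [0.028,0.028,0.028,0.028,0.028,0.028,0]
}}

```text
time: 11.9
tool_pos: [486.7, 117.7, 150.2]
tcp_rot: [-178.9, 2.0, 148.5]
ft_force: [0.2, 0.6, 0.2]
finger_gap: 30.7
grip_force: 0.0
```

Request:
{"op": "step_arm", "data": {
  "delta_pos": [
    [-0.027,-0.047,0],
    [-0.023,-0.049,0],
    [-0.018,-0.051,0],
    [-0.014,-0.053,0],
    [-0.009,-0.054,0],
    [0,0,0]
  ],
  "spin": [0.028,0.028,0.028,0.028,0.027,0]
}}

```text
time: 12.65
tool_pos: [468.8, 67.0, 150.3]
tcp_rot: [-178.9, 2.0, 173.4]
ft_force: [-0.6, -0.0, 0.8]
finger_gap: 30.9
grip_force: 0.0
```

```bash
python3 look.py l3.png
```

```text
orange [238 133  22  22 377] [248.7 143.5] 83.49263923037931 -24.638982756052073
tcp 124.73675455576962 173.08125832290952 12.75 [0.47405911 0.29055377 0.81600822]
```

Request:
{"op": "step_arm", "data": {
  "delta_pos": [
    [-0.004,-0.054,0],
    [0,-0.054,0],
    [0.005,-0.054,0],
    [0,0,0]
  ],
  "spin": [0.028,0.028,0.028,0]
}}

```text
time: 13.25
tool_pos: [469.0, 34.8, 150.1]
tcp_rot: [-178.9, 2.0, -171.5]
ft_force: [-0.9, -0.4, -0.0]
finger_gap: 31.0
grip_force: 0.0
```

```bash
python3 look.py l4.png
```

```text
orange [227 130  22  22 376] [237.7 140.4] 83.62012645489936 -9.9370941895606
tcp 124.94547326944777 -172.06552055624348 13.35 [-0.2201837  -0.28587499  0.75362812]
```

Request:
{"op": "step_arm", "data": {
  "delta_pos": [
    [0.003,-0.019,0],
    [0.003,-0.019,0],
    [0,0,0]
  ],
  "spin": [0.01,0.01,0]
}}

```text
time: 13.72
tool_pos: [470.1, 27.7, 150.1]
tcp_rot: [-178.9, 2.0, -167.8]
ft_force: [1.1, 0.5, 0.1]
finger_gap: 30.7
grip_force: 0.4
```

```bash
python3 look.py l5.png
```

```text
orange [225 130  22  22 376] [235.6 140.1] 83.63893269928778 -7.165174187064994
tcp 125.02389715449432 -168.5824165025821 13.825 [ 0.12508882  1.46646396 -0.15044712]
```

Request:
{"op": "step_arm", "data": {
  "delta_pos": [
    [-0.003,0.017,0],
    [0,0,0],
    [0,0,0.15],
    [0,0,0.15],
    [0,0,0.15],
    [0,0,0],
    [0,0,0]
  ],
  "spin": [0,0,0,0,0,0,0]
}}

```text
time: 14.7
tool_pos: [469.2, 30.6, 239.5]
tcp_rot: [-178.9, 2.0, -167.7]
ft_force: [-0.3, 0.7, -0.2]
finger_gap: 30.7
grip_force: 0.0
```

Request:
{"op": "step_arm", "data": {
  "delta_pos": [
    [-0.1,-0.2,0],
    [-0.1,-0.2,0],
    [0,-0.2,0],
    [0,-0.2,0],
    [0,0,0],
    [0,0,0]
  ],
  "spin": [0,0,0,0,0,0]
}}

```text
time: 15.45
tool_pos: [428.9, -128.9, 238.9]
tcp_rot: [-179.0, 1.9, -167.8]
ft_force: [0.3, 0.2, 0.7]
finger_gap: 30.6
grip_force: 0.0
```

```bash
python3 look.py l6.png; python3 - <<'E'
from h import *
a=snap('top');A=np.array([592.6,52.4])
t=blob(a,'blue',(241,113),16);P=onz(a,*t[:2],15);d=P[:2]-A;print('bay',t,np.degrees(np.arctan2(d[1],d[0])))
E
```

```text
orange [225 130  22  22 377] [235.6 140.2] 83.55272028938947 -7.224266800080674
tcp 243.66270596653519 -132.08417616218733 15.55 [ 0.23020114 -0.11837908 -0.34770901]
bay (np.float64(241.6740506329114), np.float64(115.35759493670886), 316, (np.int64(230), np.int64(253), np.int64(102), np.int64(125))) -6.515708885926771
```

View pics/l6.png

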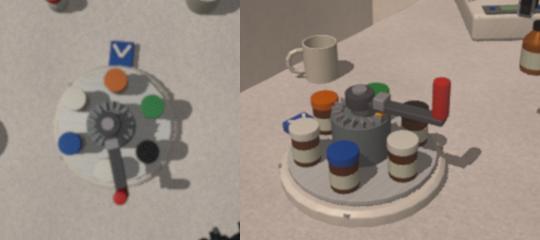

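The orange lid (116,80) stands in line with the tongue (121,53), within about 1° once perspective is allowed for. The knob (120,197) is free and the arm is clear.

```bash
python3 -c "
from bench import r
print(r.hand_in())"
```

```text
the job is handed in; nothing more can be done
None
```

I handed the job in at about 15.6 s: the lever went back to its rear stop without moving the carousel, then brought the orange-lidded jar to within about 1° of the bay by the top camera. The arm is clear, but no verdict came back; on the way joint 6 hit its range limit (152.24° read, limit 152.29°) and the hand lost the knob, so I regrasped it half a turn round.

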